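Draw the bur tray to the front of the drawer and shut it

ROBOT

A 6-joint arm with a two-finger parallel gripper is mounted at the origin on the work surface. World frame = base frame: x ahead of the robot, y to its left, z up, the work surface at z = 0. Lengths are in m, angles in rad, forces in N, time in s.
With the tool pointing down it reaches from about 0.425 to 0.95 m from the base axis. Payload 3.5 kg.
Tool frame: the origin (TCP) lies at the centre of the arm's flange, where the gripper is bolted on; the fingertips stand 173 mm ahead of it and the grasp point (between the pads) lies 155 mm ahead of it; z points along the fingers, y is the line along which they close (so a half turn about z gives the same grasp; the last joint's range is limited). The gripper opens to 85 mm and grips with 20 to 120 N. Pads are 22 mm wide; open, the fingers measure 114 mm over their backs; the gripper's body (76 mm by 85 mm) begins 54 mm behind the grasp point. The pads swing forward as they close: fully open they stand 13 mm farther back than shut.
Start: joints at [-1.321, 0.286, 1.577, -0, 1.279, -0.15], TCP at [0.263, -0.622, 0.405] pointing down, gripper open.
Joint ranges: [-2.77, 2.77], [-0.9, 2.22], [0.21, 2.48], [-1.53, 4.67], [0.24, 2.81], [-2.84, 2.84]. Speed limits (rad/s): [2.79, 2.79, 3.14, 3.14, 3.14, 3.14].

INTERFACE

Orientations are given as a unit quaternion [w, x, y, z].
In Python, from workcell import r, eyes, ticket gives the robot as it stands.
- The arm moves only by the tool drive_tool, never from a script. Its argument "series" is a list of rows, each an object with "travel": the shift along the world's x, y, z as a fraction of full scale, a list of three; "angular": the turn, a rotation vector about the world's x, y, z as a fraction of full scale, a list of three. In form: [{"travel": [dx, dy, dz], "angular": [rx, ry, rz]}, ...]. A call has 1 to 20 rows; each row is the pose to reach, as a shift and turn from the pose commanded when the call began; what a row does not reach only later rows make up. Full scale, the value 1, is 100 mm for a shift and 1.5 rad for a turn. A row lasts 1/12 s, in which the tool goes at most 41.7 mm and 7.16 degrees, less where a joint would pass 70% of its speed; a pose out of reach is approached as far as the arm can. A call with a number of a shift or a turn outside -1 to 1 is refused whole. A call with a gripper value outside its range is refused whole. "gripper" is the closure in counts, from 0 (fully open) to 255 (shut), set as the call begins (left out, the last holds). The fingers move at their own pace and stop on an object; the grip force is fixed at half the most. Time passes only in rows, so rows that repeat a pose let the fingers close. It gives the time, the measured TCP pose, the force, the opening and the grip force at its end, in the units of the state.
- r.read_state(): the state, without advancing time (a new reading comes with each control period).
- eyes.camera(name): name is "scene" or "top" or "wrist"; returns a dict with "img" (400x640x3 uint8, red, green, blue), "K" (3x3 intrinsics, pixels), "extrinsics" (4x4, takes a point from camera to world coordinates). Camera axes: x right, y down, z forward; pixel columns grow to the right and rows downward; lengths in m; the calibration is good to about 2 mm. A picture is of the moment at which its call begins. There is no depth.
- ticket.finish_job(): hands the job in; it is judged then, once.
The state is a dict: "clock": time; "qpos": joint angles; "qd": joint speeds; "tau": joint torques, N m; "eef_pos": TCP position; "ee_rot": TCP orientation; "force": force on the tool from outside, world axes, zero at the start; "wrist_torque": the same for the moment, N m; "finger_gap": opening from 0.0 (shut) to 1.0 (fully open); "grasp_force": force on a finger pad.
Only numpy, scipy, OpenCV 4.12 (cv2) and the standard library are available. Lean on these libraries where they do the work, as an engineer would, in place of code of your own. Each camera call takes 0.05 s, during which the arm holds its last target. There are 200 camera calls.

TASK

The steel tray with the two bur dishes has slid towards the back of the open drawer: reach over it, hook behind its far lip and draw it towards you along the drawer floor until it comes up against the inside of the drawer front and the drawer is out against its end stop, and keep it pressed there firmly for a moment, feeling that it sits square, without hauling on it or tipping the dishes. Then push the drawer gently but fully shut, so that the tray stays up against the front. Do not touch the lone dish in the next bay, nor disturb the jar and the cup on the bench.

Things in the scene. Friction and masses are not known exactly. Their poses are not given: they have to be found in the camera images.
- cabinet: White bench-top cabinet with one drawer, 470 mm wide, 300 mm deep, 86 mm high, fixed to the bench. Origin: on the bench under the middle of the carcass's front face; x points straight into the cabinet (away from the robot at yaw 0), y to the left, z up. The top panel begins at the front face (x = 0); the syringes on top lie behind x = 125 mm.
- drawer (a joint): The cabinet's drawer (m): 0 fully shut, grows as it is pulled out along the cabinet's -x. It starts up to 35 mm short of its firm outer end stop, whose place is not marked and has to be felt. Its runners hold it with about 3.5 N of friction: drawing the tray, or pressing it against the front, carries the drawer along until the stop takes the load.
- drawer_front: Flat white front panel of the drawer, peach top edge, 466 mm wide, 16 mm thick, from 12 to 84 mm above the bench; moves with the drawer. Origin: at bench height, mid-width, in the plane of its inner face; x into the cabinet. The inner face is x = 0, the outer face x = -16 mm. Up to 25 N shuts it gently. Shut, the inner face is 2 mm in front of the carcass's face.
- tray: Pressed steel bur tray, 108 mm (x, near to far) by 184 mm (y) over its rim, 26 mm high; with its dishes 0.35 to 0.65 kg, so it drags with some 1 to 5 N. It stands in the left or right bay, slightly skewed, 25 to 90 mm short of the drawer front, its far lip at least 35 mm in front of the cabinet's face. Origin: under its middle; x to its far side, z up.
- tray_far_lip (a point): Outermost point of the tray's far rim, at mid-width, 23 mm above its underside; axes as the tray's. The rim is a rolled bead 6 mm thick, standing 5 mm out from the walls.
- tray_near_lip (a point): Outermost point of the tray's near rim, at mid-width, 23 mm above its underside; axes as the tray's. It touches the drawer front when the tray is home. A steady pull of 10 to 12 N on the tray, taken by the end stop, seats it firmly; more than 20 N is hauling.
- dish_a: Round open glass dish of burs, 72 mm across, 18 mm high, standing loose in the tray (one half of it). Origin: under its middle; z up.
- dish_b: The same glass dish of burs in the other half of the tray. Origin: under its middle; z up.
- dish_c: Lone larger glass dish of burs, 86 mm across, 20 mm high, standing loose on the drawer floor in the bay without the tray; it travels with the drawer and is not to be touched. Origin: under its middle; z up.
- jar: Glass jar with a steel lid, 68 mm across, 85 mm high, on the bench beside the cabinet. Origin: under its middle.
- cup: Steel cup, 68 mm across, 80 mm high, on the bench on the cabinet's other side. Origin: under its middle.
- drawer_floor (a point): Front middle of the drawer's floor (blue liner), on its surface 26 mm above the bench, 2 mm behind the drawer front's inner face; axes as the cabinet's. From here a 5 mm divider, top 36 mm above the floor, runs back and makes two equal bays, each 210 mm wide, centred 107 mm to its left and right; the drawer's sides stand 38 mm above the floor.
Things that resemble listed ones, but are neither listed nor needed, are in the scene too. Several things have the shape of the tray; the one meant has the colours described above.

How it is judged:
By the outcome, as a careful person would: the job done as asked, in the order asked, and still so for the second after the job is handed in, with the robot touching nothing.
It also fails if it takes over 67 s, if anything falls off the work surface, if the arm or the gripper's body presses on something with over 40 N, if the wrist force passes 120 N, or if a joint passes its speed limit or range.

## Working session

There is one attempt and no reset: what is moved stays moved. The work goes in short steps, Python scripts to look and compute and a tool call to move; the robot and the scene stay as the last step left them, time stands still between calls to the robot, and variables do not carry over. Pictures are saved under pics/ and viewed, at most 10 in all, crops included, and the job is handed in when it is done.

Besides the shell and the picture viewer there is one more tool, called after "Call:" by a JSON object that holds its "op" and its "data". drive_tool: Moves the arm, as the interface text tells. Its arguments: {"type":"object","properties":{"series":{"type":"array"},"gripper":{"type":"number"}},"required":["series"]}

```bash
mkdir -p pics; cat > h.py <<'E'
import numpy as np, cv2, pickle
from workcell import r, eyes, ticket
def ray(c,u,v,z):
    K,T=np.array(c["K"]),np.array(c["extrinsics"])
    d=T[:3,:3]@np.linalg.solve(K,[u,v,1.]); o=T[:3,3]
    return o+d*(z-o[2])/d[2]
def proj(c,p):
    K,T=np.array(c["K"]),np.array(c["extrinsics"])
    q=K@(T[:3,:3].T@(np.array(p)-T[:3,3])); return q[:2]/q[2]
def snap(n,f):
    c=eyes.camera(n); cv2.imwrite(f"pics/{f}.png",c["img"][:,:,::-1]); pickle.dump(c,open(f"pics/{f}.pkl","wb")); return c
E
python3 - <<'E'
from h import *
for n in("top","scene"):
    c=snap(n,n+"0"); print(n,np.round(c["extrinsics"],3).tolist(),np.round(c["K"],1).tolist())
s=r.read_state(); print(s)
E
```

```text
top [[0.02, -0.99, 0.14, 0.29], [-1.0, -0.022, -0.016, -0.039], [0.019, -0.139, -0.99, 1.566], [0.0, 0.0, 0.0, 1.0]] [[440.8, 0.0, 322.5], [0.0, 440.8, 200.2], [0.0, 0.0, 1.0]]
scene [[-0.304, 0.814, -0.495, 1.248], [0.953, 0.267, -0.146, 0.176], [0.014, -0.516, -0.856, 1.326], [0.0, 0.0, 0.0, 1.0]] [[480.5, 0.0, 321.2], [0.0, 480.5, 201.1], [0.0, 0.0, 1.0]]
{'clock': 0.1, 'qpos': array([-1.32100171e+00,  2.87104888e-01,  1.57807999e+00, -1.73408590e-06,
        1.27857773e+00, -1.50001165e-01]), 'qd': array([ 8.41684513e-05, -6.26926117e-04, -2.65888549e-03,  1.49133152e-04,
       -2.31394642e-03,  2.51962566e-04]), 'tau': array([ 4.77474296e-04, -4.07295656e+01, -2.93698990e+01, -1.63217442e-04,
        3.43168584e-03,  4.62734451e-08]), 'eef_pos': array([ 0.26269756, -0.62152638,  0.4034398 ]), 'ee_rot': array([-1.08358558e-03,  9.80086232e-01,  1.98569384e-01, -5.49433360e-05]), 'force': array([-0.18219502, -0.06836099,  0.11200752]), 'wrist_torque': array([-0.02988686,  0.02491288,  0.04622214]), 'grasp_force': 0.0, 'finger_gap': 1.0015417512326261}
```

View pics/top0.png

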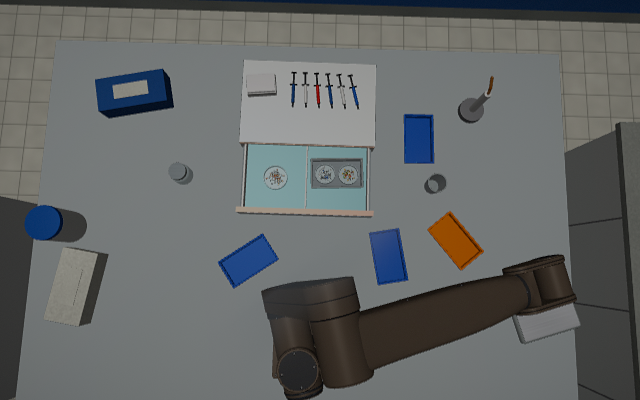

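View pics/scene0.png

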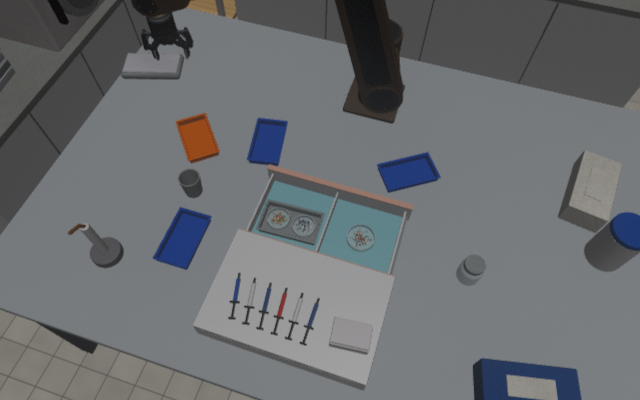

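The top view shows the tray (gray, cols 311–363, rows 158–188) in the right bay and the drawer front at rows 207–216. The lone dish is at (275,178) and the cabinet's front edge is at row ~146. The scene view agrees. I'll measure these by mask.

```bash
python3 - <<'E'
from h import *
import pickle
for n in("top0","scene0"):
    c=pickle.load(open(f"pics/{n}.pkl","rb")); im=c["img"]
    hsv=cv2.cvtColor(im,cv2.COLOR_RGB2HSV).astype(int); H,S,V=hsv[...,0],hsv[...,1],hsv[...,2]
    # peach
    m=((H<15)&(S>40)&(S<120)&(V>120)).astype(np.uint8)
    cs,_=cv2.findContours(m,0,1); k=max(cs,key=cv2.contourArea); b=cv2.boxPoints(cv2.minAreaRect(k))
    print(n,"peach",b.round(1).tolist()); print(np.array([ray(c,u,v,.084) for u,v in b]).round(4).tolist())
    # liner
    l=((H>80)&(H<100)&(S>40)&(V>110)).astype(np.uint8)
    l=cv2.morphologyEx(l,cv2.MORPH_OPEN,np.ones((2,2)))
    cs,_=cv2.findContours(l,0,1)
    hull=cv2.convexHull(np.vstack([q for q in cs if cv2.contourArea(q)>300]))
    reg=np.zeros_like(l); cv2.fillConvexPoly(reg,hull,1)
    t=(reg&(1-l)); t=cv2.morphologyEx(t,cv2.MORPH_OPEN,np.ones((5,5)))
    cs,_=cv2.findContours(t,0,1)
    for q in cs:
        if cv2.contourArea(q)>150:
            b=cv2.boxPoints(cv2.minAreaRect(q)); P=np.array([ray(c,u,v,.0505) for u,v in b])
            print("blob",cv2.contourArea(q),b.round(1).tolist(),P.round(4).tolist(),"ctr",P.mean(0).round(4),"sides",np.linalg.norm(P-np.roll(P,1,0),axis=1).round(4))
c=pickle.load(open("pics/top0.pkl","rb"))
a=[ray(c,u,v,.086) for u,v in ((240,143.5),(376.5,147))]; print("cab front top corners guess",np.round(a,4))
print("side px", [ray(c,u,v,.086).round(4).tolist() for u,v in((244,60),(376,66))])
cv2.imwrite("pics/crop.png",cv2.resize(c["img"][135:222,230:385,::-1],None,fx=5,fy=5,interpolation=cv2.INTER_CUBIC))
E
```

```text
top0 peach [[290.0, 213.5], [290.1000061035156, 208.5], [373.0, 210.60000610351562], [372.8999938964844, 215.60000610351562]]
[[0.4516, 0.0461, 0.084], [0.4687, 0.0462, 0.084], [0.4678, -0.2348, 0.084], [0.4507, -0.2344, 0.084]]
blob 414.0 [[264.0, 167.0], [287.0, 167.0], [287.0, 189.0], [264.0, 189.0]] [[0.617, 0.1438, 0.0505], [0.6189, 0.0634, 0.0505], [0.5408, 0.061, 0.0505], [0.539, 0.1408, 0.0505]] ctr [0.5789 0.1023 0.0505] sides [0.0781 0.0804 0.0781 0.0798]
blob 1484.0 [[312.0, 159.0], [364.0, 159.0], [364.0, 188.0], [312.0, 188.0]] [[0.6497, -0.0234, 0.0505], [0.6541, -0.2066, 0.0505], [0.5505, -0.2073, 0.0505], [0.5463, -0.0258, 0.0505]] ctr [ 0.6002 -0.1158  0.0505] sides [0.1034 0.1832 0.1036 0.1815]
scene0 peach [[267.29998779296875, 168.3000030517578], [268.6000061035156, 163.8000030517578], [413.1000061035156, 204.5], [411.79998779296875, 209.10000610351562]]
[[0.4675, -0.2332, 0.084], [0.4498, -0.2357, 0.084], [0.4543, 0.2312, 0.084], [0.4711, 0.2308, 0.084]]
blob 162.0 [[354.0, 232.0], [367.0, 232.0], [367.0, 250.0], [354.0, 250.0]] [[0.582, 0.0843, 0.0505], [0.5699, 0.1213, 0.0505], [0.6271, 0.1365, 0.0505], [0.639, 0.1003, 0.0505]] ctr [0.6045 0.1106 0.0505] sides [0.0592 0.0389 0.0593 0.0381]
blob 1928.5 [[256.5, 231.89999389648438], [264.70001220703125, 199.1999969482422], [324.8999938964844, 214.1999969482422], [316.79998779296875, 246.89999389648438]] [[0.6719, -0.1921, 0.0505], [0.5579, -0.2102, 0.0505], [0.5508, -0.0165, 0.0505], [0.6633, -0.0062, 0.0505]] ctr [ 0.611  -0.1063  0.0505] sides [0.186  0.1155 0.1938 0.113 ]
cab front top corners guess [[ 0.6899  0.225   0.086 ]
 [ 0.6891 -0.2457  0.086 ]]
side px [[0.9937, 0.2248, 0.086], [0.9846, -0.2432, 0.086]]
```

View pics/crop.png

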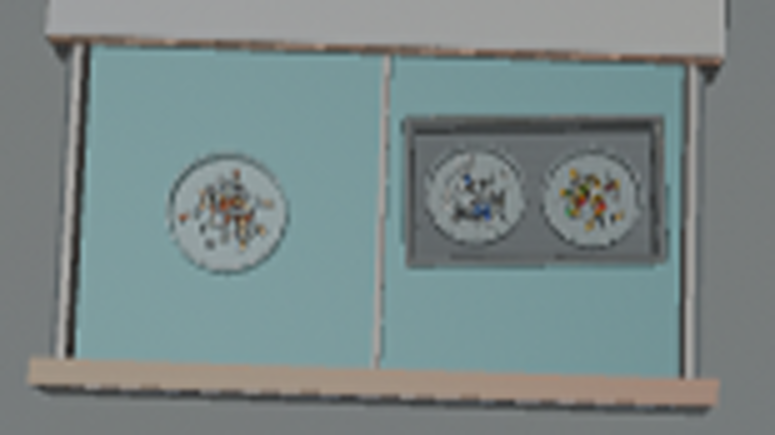

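The crop shows the tray rim corners at full-image pixels (311,158), (362,158), (364,188) and (311,189). That puts the far lip at x≈0.655, the near lip at ≈0.547, and the skew at about 1–1.5°. The drawer front's inner face is at x≈0.469 and the cabinet face at x≈0.69. I'll move to a hover behind the lip with the fingers half closed.

Call:
{"op": "drive_tool", "data": {"series": [{"travel":[0.2,0.2,0],"angular":[0,0,-0.06]},{"travel":[0.4,0.4,0],"angular":[0,0,-0.13]},{"travel":[0.6,0.6,0],"angular":[0,0,-0.2]},{"travel":[0.8,0.8,0],"angular":[0,0,-0.27]},{"travel":[1,1,0],"angular":[0,0,-0.27]}], "gripper": 120}}

```text
clock: 0.52
eef_pos: [0.3634, -0.5207, 0.404]
ee_rot: [-0.001, 1.0, -0.005, -0.0]
force: [1.0, -0.3, 0.6]
finger_gap: 0.532
grasp_force: 0.0
```

Call:
{"op": "drive_tool", "data": {"series": [{"travel":[0.25,0.25,0],"angular":[0,0,0]},{"travel":[0.5,0.5,0],"angular":[0,0,0]},{"travel":[0.75,0.75,0],"angular":[0,0,0]},{"travel":[1,1,0],"angular":[0,0,0]}]}}

```text
clock: 0.85
eef_pos: [0.4636, -0.4203, 0.4041]
ee_rot: [-0.0, 1.0, -0.003, -0.0]
force: [0.3, 0.0, -0.2]
finger_gap: 0.531
grasp_force: 0.0
```

Call:
{"op": "drive_tool", "data": {"series": [{"travel":[0.25,0.25,0],"angular":[0,0,0]},{"travel":[0.5,0.5,0],"angular":[0,0,0]},{"travel":[0.75,0.75,0],"angular":[0,0,0]},{"travel":[1,1,0],"angular":[0,0,0]}]}}

```text
clock: 1.18
eef_pos: [0.5637, -0.3202, 0.4041]
ee_rot: [-0.0, 1.0, -0.003, -0.0]
force: [0.4, -0.7, -0.3]
finger_gap: 0.531
grasp_force: 0.0
```

Call:
{"op": "drive_tool", "data": {"series": [{"travel":[0.2,0.25,0],"angular":[0,0,0]},{"travel":[0.3,0.5,0],"angular":[0,0,0]},{"travel":[0.4,0.75,0],"angular":[0,0,0]},{"travel":[0.4,1,0],"angular":[0,0,0]}]}}

```text
clock: 1.52
eef_pos: [0.6038, -0.2202, 0.4039]
ee_rot: [-0.0, 1.0, -0.002, -0.0]
force: [0.6, -0.3, -0.1]
finger_gap: 0.53
grasp_force: 0.0
```

Call:
{"op": "drive_tool", "data": {"series": [{"travel":[0,0.25,0],"angular":[0,0,0]},{"travel":[0,0.5,0],"angular":[0,0,0]},{"travel":[0,0.8,0],"angular":[0,0,0]},{"travel":[0,1,0],"angular":[0,0,0]},{"travel":[0,1,0],"angular":[0,0,0]},{"travel":[0,1,0],"angular":[0,0,0]}]}}

```text
clock: 2.02
eef_pos: [0.6027, -0.1208, 0.4043]
ee_rot: [0.0, 1.0, -0.002, -0.0]
force: [-0.3, -0.8, 0.1]
finger_gap: 0.529
grasp_force: 0.0
```

Next, a wrist picture for finer lip and cabinet positions.

```bash
python3 - <<'E'
from h import *
c=snap("wrist","w1"); print(np.round(c["extrinsics"],3).tolist(),np.round(c["K"],1).tolist())
for p in [(.655,-.03,.049),(.655,-.2,.049),(.69,-.03,.086),(.69,-.2,.086),(.547,-.1,.049),(.469,-.1,.084)]: print(p,proj(c,p).round(1))
E
```

```text
[[-0.002, -0.95, -0.313, 0.682], [-1.0, 0.002, 0.001, -0.121], [0.0, 0.313, -0.95, 0.374], [0.0, 0.0, 0.0, 1.0]] [[276.3, 0.0, 318.3], [0.0, 276.3, 197.3], [0.0, 0.0, 1.0]]
(0.655, -0.03, 0.049) [238.8 130.9]
(0.655, -0.2, 0.049) [386.8 130.6]
(0.69, -0.03, 0.086) [225.2  97.6]
(0.69, -0.2, 0.086) [398.3  97.1]
(0.547, -0.1, 0.049) [301.7 217.9]
(0.469, -0.1, 0.084) [301.5 287. ]
```

View pics/w1.png

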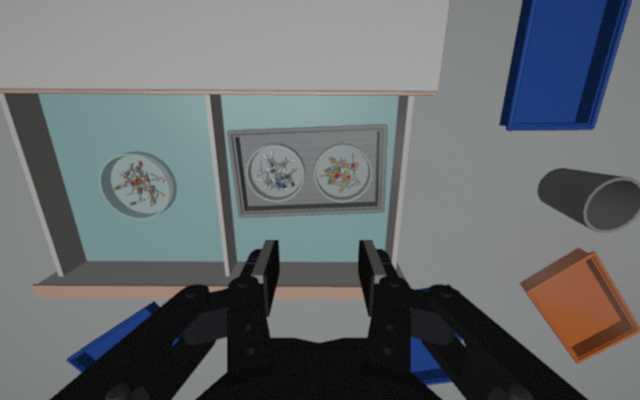

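The wrist view shows the tray rim corners at (229,131), (387,125), (384,211) and (239,217). The cabinet's front edge is at rows 90–94 and the drawer front's peach top at rows 286–297. Casting these now.

```bash
python3 - <<'E'
from h import *
c=pickle.load(open("pics/w1.pkl","rb"))
for n,u,v,z in [("fl",229,131,.049),("fr",387,125,.049),("nr",384.5,211.5,.049),("nl",239,217.5,.049),("cabtopL",100,91,.086),("cabtopR",430,92,.086),("inner?",300,286.5,.084),("outer",300,297,.084),("innerL",120,286.5,.084),("divider",228,276,.062),("divfar",211,96,.062),("side",401,268,.064),("sidefar",405,97,.064)]:
    print(n,ray(c,u,v,z).round(4))
E
```

```text
fl [ 0.6549 -0.0187  0.049 ]
fr [ 0.6612 -0.1998  0.049 ]
nr [ 0.5554 -0.2046  0.049 ]
nl [ 0.5477 -0.0203  0.049 ]
cabtopL [0.6963 0.0915 0.086 ]
cabtopR [ 0.6946 -0.2305  0.086 ]
inner? [ 0.4698 -0.0982  0.084 ]
outer [ 0.4543 -0.0979  0.084 ]
innerL [0.4703 0.1246 0.084 ]
divider [ 0.4702 -0.0023  0.062 ]
divfar [ 0.6923 -0.0074  0.062 ]
side [ 0.483  -0.2277  0.064 ]
sidefar [ 0.6908 -0.213   0.064 ]
```

Call:
{"op": "drive_tool", "data": {"series": [{"travel":[0.25,0.05,-0.2],"angular":[0,0,0]},{"travel":[0.5,0.1,-0.4],"angular":[0,0,0]},{"travel":[0.72,0.1,-0.6],"angular":[0,0,0]},{"travel":[0.72,0.1,-0.8],"angular":[0,0,0]},{"travel":[0.72,0.1,-1],"angular":[0,0,0]},{"travel":[0.72,0.1,-1],"angular":[0,0,0]},{"travel":[0.72,0.1,-1],"angular":[0,0,0]},{"travel":[0.72,0.1,-1],"angular":[0,0,0]}]}}

```text
clock: 2.73
eef_pos: [0.675, -0.1128, 0.3059]
ee_rot: [0.0, 1.0, -0.003, 0.001]
force: [0.7, -0.1, 0.7]
finger_gap: 0.531
grasp_force: 0.0
```

```bash
python3 - <<'E'
from h import *
c=snap("wrist","w2"); s=r.read_state(); print(s["eef_pos"],s["force"])
E
```

```text
[ 0.67515955 -0.11266534  0.30674851] [0.75168369 0.58974433 0.55918721]
```

View pics/w2.png

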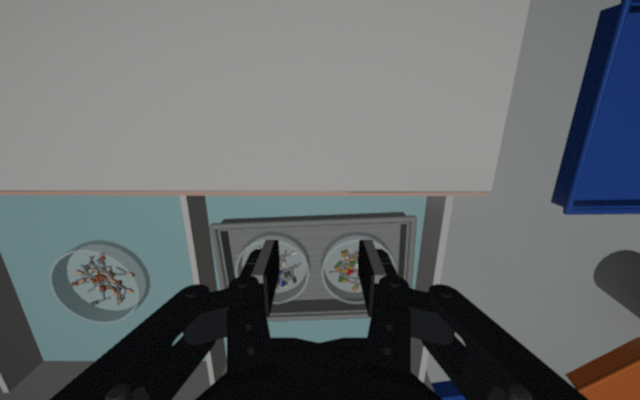

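In the wrist view the cabinet edge is at row ~190 and the far lip runs from (213,224) to (415,213). The fingers are centred on the tray. One quick cast before going down.

```bash
python3 - <<'E'
from h import *
c=pickle.load(open("pics/w2.pkl","rb"))
for n,u,v,z in [("fl",213,225,.049),("fr",415,214,.049),("cabL",100,190,.086),("cabR",450,191,.086)]: print(n,ray(c,u,v,z).round(4))
for x in(-.011,.011): print(proj(c,(.675+x,-.09,.136)).round(1),proj(c,(.675+x,-.135,.136)).round(1))
E
```

```text
fl [ 0.6543 -0.0191  0.049 ]
fr [ 0.6638 -0.1986  0.049 ]
cabL [0.6983 0.0432 0.086 ]
cabR [ 0.6961 -0.2081  0.086 ]
[278.4 269.6] [355.6 269.1]
[276.4 235.3] [357.  234.9]
```

Call:
{"op": "drive_tool", "data": {"series": [{"travel":[0.03,0,-0.15],"angular":[0,0,0]},{"travel":[0.03,0,-0.3],"angular":[0,0,0]},{"travel":[0.03,0,-0.4],"angular":[0,0,0]},{"travel":[0.03,0,-0.5],"angular":[0,0,0]},{"travel":[0.03,0,-0.55],"angular":[0,0,0]},{"travel":[0.03,0,-0.6],"angular":[0,0,0]}]}}

```text
clock: 3.28
eef_pos: [0.6774, -0.1116, 0.243]
ee_rot: [-0.0, 1.0, -0.003, -0.001]
force: [-0.1, -0.1, -0.1]
finger_gap: 0.529
grasp_force: 0.0
```

Call:
{"op": "drive_tool", "data": {"series": [{"travel":[0,0,-0.08],"angular":[0,0,0]},{"travel":[0,0,-0.16],"angular":[0,0,0]},{"travel":[0,0,-0.24],"angular":[0,0,0]},{"travel":[0,0,-0.32],"angular":[0,0,0]},{"travel":[0,0,-0.4],"angular":[0,0,0]},{"travel":[0,0,-0.4],"angular":[0,0,0]},{"travel":[0,0,-0.4],"angular":[0,0,0]}]}}

```text
clock: 3.87
eef_pos: [0.6775, -0.1117, 0.2038]
ee_rot: [-0.0, 1.0, -0.003, -0.001]
force: [0.3, -0.7, -0.1]
finger_gap: 0.529
grasp_force: 0.0
```

```bash
python3 - <<'E'
from h import *
c=snap("scene","s2"); s=r.read_state(); print(s["eef_pos"],s["force"],s["wrist_torque"])
cv2.imwrite("pics/s2c.png",cv2.resize(c["img"][120:300,200:440,::-1],None,fx=3,fy=3))
E
```

```text
[ 0.67779936 -0.11176287  0.20459033] [ 0.30404069  0.37615047 -0.12502891] [ 0.03612986 -0.02012842  0.00257938]
```

View pics/s2c.png

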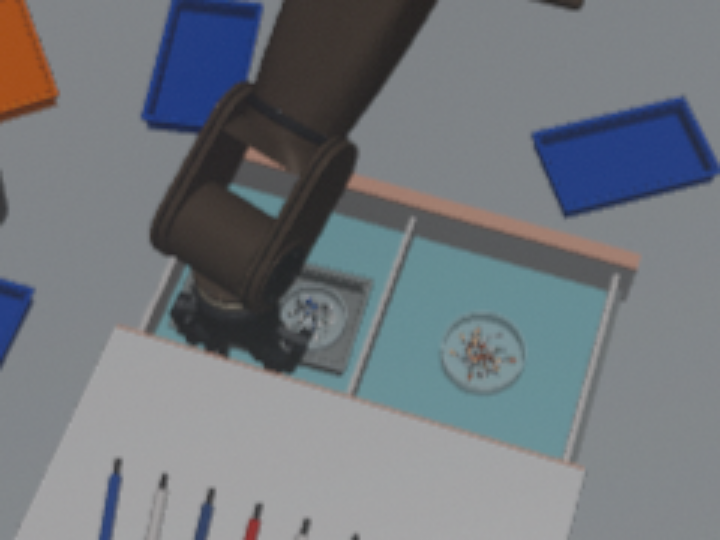

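The scene view shows the fingers down between the far lip and the cabinet, with no contact force. I'll start drawing slowly.

Call:
{"op": "drive_tool", "data": {"series": [{"travel":[-0.02,0,0],"angular":[0,0,0]},{"travel":[-0.04,0,0],"angular":[0,0,0]},{"travel":[-0.06,0,0],"angular":[0,0,0]},{"travel":[-0.08,0,0],"angular":[0,0,0]},{"travel":[-0.1,0,0],"angular":[0,0,0]},{"travel":[-0.12,0,0],"angular":[0,0,0]},{"travel":[-0.14,0,0],"angular":[0,0,0]},{"travel":[-0.16,0,0],"angular":[0,0,0]}]}}

```text
clock: 4.58
eef_pos: [0.662, -0.1119, 0.2054]
ee_rot: [0.0, 1.0, -0.003, 0.001]
force: [4.3, 0.2, 0.4]
finger_gap: 0.531
grasp_force: 1.8
```

Call:
{"op": "drive_tool", "data": {"series": [{"travel":[-0.02,0,0],"angular":[0,0,0]},{"travel":[-0.04,0,0],"angular":[0,0,0]},{"travel":[-0.06,0,0],"angular":[0,0,0]},{"travel":[-0.08,0,0],"angular":[0,0,0]},{"travel":[-0.1,0,0],"angular":[0,0,0]},{"travel":[-0.12,0,0],"angular":[0,0,0]},{"travel":[-0.14,0,0],"angular":[0,0,0]},{"travel":[-0.16,0,0],"angular":[0,0,0]}]}}

```text
clock: 5.25
eef_pos: [0.6458, -0.1117, 0.2051]
ee_rot: [0.0, 1.0, -0.003, 0.001]
force: [4.7, -0.1, 2.3]
finger_gap: 0.528
grasp_force: 2.3
```

Call:
{"op": "drive_tool", "data": {"series": [{"travel":[-0.02,0,0],"angular":[0,0,0]},{"travel":[-0.04,0,0],"angular":[0,0,0]},{"travel":[-0.06,0,0],"angular":[0,0,0]},{"travel":[-0.08,0,0],"angular":[0,0,0]},{"travel":[-0.1,0,0],"angular":[0,0,0]},{"travel":[-0.12,0,0],"angular":[0,0,0]},{"travel":[-0.14,0,0],"angular":[0,0,0]},{"travel":[-0.16,0,0],"angular":[0,0,0]}]}}

```text
clock: 5.92
eef_pos: [0.6298, -0.1118, 0.205]
ee_rot: [0.0, 1.0, -0.003, 0.0]
force: [5.5, 0.5, 3.6]
finger_gap: 0.532
grasp_force: 2.5
```

Call:
{"op": "drive_tool", "data": {"series": [{"travel":[-0.02,0,0],"angular":[0,0,0]},{"travel":[-0.04,0,0],"angular":[0,0,0]},{"travel":[-0.06,0,0],"angular":[0,0,0]},{"travel":[-0.08,0,0],"angular":[0,0,0]},{"travel":[-0.1,0,0],"angular":[0,0,0]},{"travel":[-0.12,0,0],"angular":[0,0,0]},{"travel":[-0.14,0,0],"angular":[0,0,0]},{"travel":[-0.16,0,0],"angular":[0,0,0]}]}}

```text
clock: 6.58
eef_pos: [0.6138, -0.1118, 0.205]
ee_rot: [0.0, 1.0, -0.003, 0.0]
force: [4.9, -0.5, 3.3]
finger_gap: 0.529
grasp_force: 2.5
```

```bash
python3 - <<'E'
from h import *
c=snap("wrist","w3"); s=r.read_state(); print(s["eef_pos"],s["force"],s["wrist_torque"])
E
```

```text
[ 0.61345182 -0.11176424  0.20486658] [ 3.93493295 -0.2963747   3.18266918] [-0.00863304 -0.68758175 -0.0401557 ]
```

View pics/w3.png

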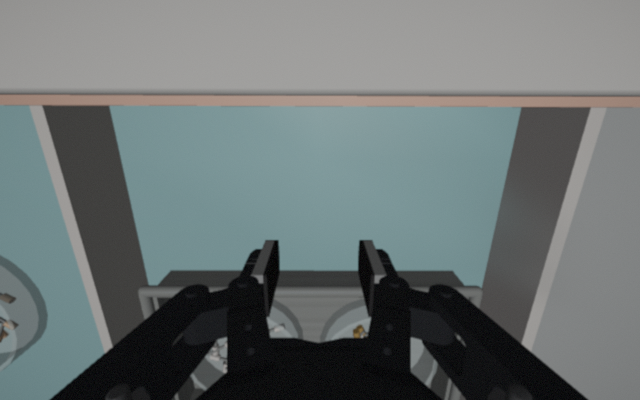

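The tray is squared against the two fingers (lip at rows 288–292, level) and moving along nicely, with the dishes upright. I'll continue.

Call:
{"op": "drive_tool", "data": {"series": [{"travel":[-0.02,0,0],"angular":[0,0,0]},{"travel":[-0.04,0,0],"angular":[0,0,0]},{"travel":[-0.06,0,0],"angular":[0,0,0]},{"travel":[-0.08,0,0],"angular":[0,0,0]},{"travel":[-0.1,0,0],"angular":[0,0,0]},{"travel":[-0.12,0,0],"angular":[0,0,0]},{"travel":[-0.14,0,0],"angular":[0,0,0]}]}}

```text
clock: 7.22
eef_pos: [0.5997, -0.1118, 0.2049]
ee_rot: [0.0, 1.0, -0.003, 0.0]
force: [4.5, 0.3, 3.6]
finger_gap: 0.533
grasp_force: 2.5
```

Call:
{"op": "drive_tool", "data": {"series": [{"travel":[-0.01,0,0],"angular":[0,0,0]},{"travel":[-0.02,0,0],"angular":[0,0,0]},{"travel":[-0.03,0,0],"angular":[0,0,0]},{"travel":[-0.04,0,0],"angular":[0,0,0]},{"travel":[-0.05,0,0],"angular":[0,0,0]},{"travel":[-0.06,0,0],"angular":[0,0,0]}]}}

```text
clock: 7.72
eef_pos: [0.5938, -0.1118, 0.2049]
ee_rot: [0.0, 1.0, -0.003, 0.0]
force: [4.7, 0.5, 3.6]
finger_gap: 0.529
grasp_force: 2.5
```

```bash
python3 - <<'E'
from h import *
c=snap("top","t3"); im=c["img"]
hsv=cv2.cvtColor(im,cv2.COLOR_RGB2HSV).astype(int); H,S,V=hsv[...,0],hsv[...,1],hsv[...,2]
m=((H<15)&(S>40)&(S<120)&(V>120)).astype(np.uint8); m[:195]=0
ys,xs=np.nonzero(m[:, 236:290]); print(ys.min(),ys.max(), ray(c,260,ys.mean(),.084)[0])
c0=pickle.load(open("pics/top0.pkl","rb"))["img"]
hsv=cv2.cvtColor(c0,cv2.COLOR_RGB2HSV).astype(int); H,S,V=hsv[...,0],hsv[...,1],hsv[...,2]
m=((H<15)&(S>40)&(S<120)&(V>120)).astype(np.uint8); m[:195]=0
ys,xs=np.nonzero(m[:, 236:290]); print(ys.min(),ys.max(), ray(c,260,ys.mean(),.084)[0])
E
```

```text
211 216 0.44636886157336286
208 212 0.46037008690917275
```

Call:
{"op": "drive_tool", "data": {"series": [{"travel":[-0.01,0,0],"angular":[0,0,0]},{"travel":[-0.02,0,0],"angular":[0,0,0]},{"travel":[-0.03,0,0],"angular":[0,0,0]},{"travel":[-0.04,0,0],"angular":[0,0,0]},{"travel":[-0.05,0,0],"angular":[0,0,0]},{"travel":[-0.06,0,0],"angular":[0,0,0]},{"travel":[-0.07,0,0],"angular":[0,0,0]},{"travel":[-0.08,0,0],"angular":[0,0,0]},{"travel":[-0.09,0,0],"angular":[0,0,0]},{"travel":[-0.1,0,0],"angular":[0,0,0]}]}}

```text
clock: 8.6
eef_pos: [0.5838, -0.1117, 0.2048]
ee_rot: [-0.0, 1.0, -0.003, 0.0]
force: [4.8, -0.1, 3.0]
finger_gap: 0.529
grasp_force: 2.5
```

Call:
{"op": "drive_tool", "data": {"series": [{"travel":[-0.01,0,0],"angular":[0,0,0]},{"travel":[-0.02,0,0],"angular":[0,0,0]},{"travel":[-0.03,0,0],"angular":[0,0,0]}]}}

```text
clock: 8.85
eef_pos: [0.5808, -0.1118, 0.2048]
ee_rot: [-0.0, 1.0, -0.003, 0.0]
force: [6.0, 0.0, 3.2]
finger_gap: 0.531
grasp_force: 2.5
```

Call:
{"op": "drive_tool", "data": {"series": [{"travel":[-0.01,0,0],"angular":[0,0,0]},{"travel":[-0.02,0,0],"angular":[0,0,0]}]}}

```text
clock: 9.02
eef_pos: [0.5788, -0.1118, 0.2048]
ee_rot: [0.0, 1.0, -0.003, 0.0]
force: [7.2, 0.1, 2.3]
finger_gap: 0.525
grasp_force: 3.6
```

Call:
{"op": "drive_tool", "data": {"series": [{"travel":[-0.01,0,0],"angular":[0,0,0]},{"travel":[-0.02,0,0],"angular":[0,0,0]}]}}

```text
clock: 9.18
eef_pos: [0.5777, -0.1119, 0.205]
ee_rot: [0.0, 1.0, -0.003, 0.003]
force: [12.7, 1.1, -2.2]
finger_gap: 0.525
grasp_force: 6.2
```

Contact. I'll hold here and read.

Call:
{"op": "drive_tool", "data": {"series": [{"travel":[0,0,0],"angular":[0,0,0]},{"travel":[0,0,0],"angular":[0,0,0]},{"travel":[0,0,0],"angular":[0,0,0]}]}}

```text
clock: 9.43
eef_pos: [0.5778, -0.1118, 0.205]
ee_rot: [0.0, 1.0, -0.003, 0.003]
force: [10.0, 0.0, -0.2]
finger_gap: 0.528
grasp_force: 5.2
```

```bash
python3 - <<'E'
from h import *
c=snap("top","t4"); im=c["img"]
s=r.read_state(); print(s["eef_pos"],s["force"],s["wrist_torque"])
hsv=cv2.cvtColor(im,cv2.COLOR_RGB2HSV).astype(int); H,S,V=hsv[...,0],hsv[...,1],hsv[...,2]
m=((H<15)&(S>40)&(S<120)&(V>120)).astype(np.uint8); m[:195]=0
ys,xs=np.nonzero(m[:, 236:290]); print(ys.min(),ys.max(), ray(c,260,ys.mean(),.084)[0])
E
```

```text
[ 0.5778231  -0.11185181  0.20501298] [10.01621953  0.02867415 -0.80252019] [ 0.08183772 -1.67084043 -0.11793201]
212 216 0.4486337017433092
```

Call:
{"op": "drive_tool", "data": {"series": [{"travel":[-0.002,0,0],"angular":[0,0,0]},{"travel":[-0.003,0,0],"angular":[0,0,0]},{"travel":[-0.003,0,0],"angular":[0,0,0]},{"travel":[-0.003,0,0],"angular":[0,0,0]}]}}

```text
clock: 9.82
eef_pos: [0.5777, -0.1118, 0.205]
ee_rot: [0.0, 1.0, -0.003, 0.003]
force: [11.3, 0.7, -0.9]
finger_gap: 0.531
grasp_force: 5.6
```

Call:
{"op": "drive_tool", "data": {"series": [{"travel":[0,0,0],"angular":[0,0,0]},{"travel":[0,0,0],"angular":[0,0,0]},{"travel":[0,0,0],"angular":[0,0,0]},{"travel":[0,0,0],"angular":[0,0,0]},{"travel":[0,0,0],"angular":[0,0,0]},{"travel":[0,0,0],"angular":[0,0,0]},{"travel":[0,0,0],"angular":[0,0,0]},{"travel":[0,0,0],"angular":[0,0,0]},{"travel":[0,0,0],"angular":[0,0,0]},{"travel":[0,0,0],"angular":[0,0,0]},{"travel":[0,0,0],"angular":[0,0,0]},{"travel":[0,0,0],"angular":[0,0,0]}]}}

```text
clock: 10.82
eef_pos: [0.5777, -0.1119, 0.205]
ee_rot: [0.0, 1.0, -0.003, 0.003]
force: [10.9, 0.4, -1.3]
finger_gap: 0.527
grasp_force: 5.6
```

Call:
{"op": "drive_tool", "data": {"series": [{"travel":[-0.001,0,0],"angular":[0,0,0]},{"travel":[-0.001,0,0],"angular":[0,0,0]},{"travel":[-0.001,0,0],"angular":[0,0,0]},{"travel":[-0.001,0,0],"angular":[0,0,0]},{"travel":[-0.001,0,0],"angular":[0,0,0]},{"travel":[-0.001,0,0],"angular":[0,0,0]},{"travel":[-0.001,0,0],"angular":[0,0,0]},{"travel":[-0.001,0,0],"angular":[0,0,0]},{"travel":[-0.001,0,0],"angular":[0,0,0]}]}}

```text
clock: 11.57
eef_pos: [0.5776, -0.1118, 0.205]
ee_rot: [0.0, 1.0, -0.003, 0.004]
force: [11.2, -0.1, -2.5]
finger_gap: 0.527
grasp_force: 5.7
```

```bash
python3 - <<'E'
from h import *
c=snap("scene","s4"); s=r.read_state(); print(s["eef_pos"],s["force"],s["wrist_torque"])
cv2.imwrite("pics/s4c.png",cv2.resize(c["img"][120:300,200:440,::-1],None,fx=3,fy=3))
E
```

```text
[ 0.57761846 -0.1118352   0.20501307] [10.9893608  -1.00126138 -2.00562717] [ 0.09782282 -1.75213785 -0.06999373]
```

View pics/s4c.png

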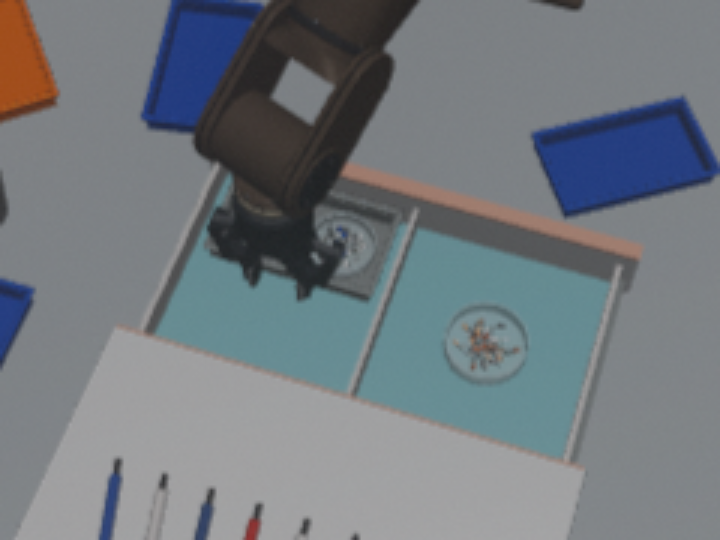

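The scene view shows the tray flush along the drawer front with both dishes upright and the lone dish untouched. Pressed at ~11 N for over 2 s without moving. I'll back off the lip, lift, and go round in front of the drawer.

Call:
{"op": "drive_tool", "data": {"series": [{"travel":[0.01,0,0],"angular":[0,0,0]},{"travel":[0.03,0,0],"angular":[0,0,0]},{"travel":[0.08,0,0],"angular":[0,0,0]},{"travel":[0.14,0,0],"angular":[0,0,0]},{"travel":[0.14,0,0.05],"angular":[0,0,0]},{"travel":[0.14,0,0.2],"angular":[0,0,0]},{"travel":[0.14,0,0.4],"angular":[0,0,0]},{"travel":[0.14,0,0.6],"angular":[0,0,0]},{"travel":[0.14,0,0.8],"angular":[0,0,0]},{"travel":[0.14,0,1],"angular":[0,0,0]}]}}

```text
clock: 12.45
eef_pos: [0.5897, -0.1116, 0.3048]
ee_rot: [-0.0, 1.0, -0.002, -0.002]
force: [0.7, 0.0, -0.2]
finger_gap: 0.53
grasp_force: 0.0
```

Call:
{"op": "drive_tool", "data": {"series": [{"travel":[-0.2,-0.1,0.1],"angular":[0,0,0]},{"travel":[-0.4,-0.2,0.2],"angular":[0,0,0]},{"travel":[-0.6,-0.3,0.2],"angular":[0,0,0]},{"travel":[-0.8,-0.4,0.2],"angular":[0,0,0]},{"travel":[-1,-0.48,0.2],"angular":[0,0,0]}]}}

```text
clock: 12.87
eef_pos: [0.4889, -0.1599, 0.3244]
ee_rot: [-0.0, 1.0, -0.002, -0.001]
force: [-0.3, 0.7, -0.3]
finger_gap: 0.532
grasp_force: 0.0
```

Call:
{"op": "drive_tool", "data": {"series": [{"travel":[-0.2,0,0],"angular":[0,0,0]},{"travel":[-0.4,0,0],"angular":[0,0,0]},{"travel":[-0.6,0,0],"angular":[0,0,0]},{"travel":[-0.8,0,0],"angular":[0,0,0]},{"travel":[-0.8,0,0],"angular":[0,0,0]},{"travel":[-0.8,0,0],"angular":[0,0,0]}]}}

```text
clock: 13.37
eef_pos: [0.4096, -0.1595, 0.3243]
ee_rot: [-0.0, 1.0, -0.003, -0.001]
force: [0.3, -0.8, -0.1]
finger_gap: 0.534
grasp_force: 0.0
```

```bash
python3 - <<'E'
from h import *
c=snap("wrist","w5"); s=r.read_state(); print(s["eef_pos"],s["qpos"],s["force"])
E
```

```text
[ 0.410306   -0.15971302  0.32468927] [-6.02432677e-01 -1.65627206e-01  2.20443824e+00  3.29916974e-05
  1.10316428e+00  9.73994881e-01] [-0.41145054  0.03841461  0.55350305]
```

View pics/w5.png

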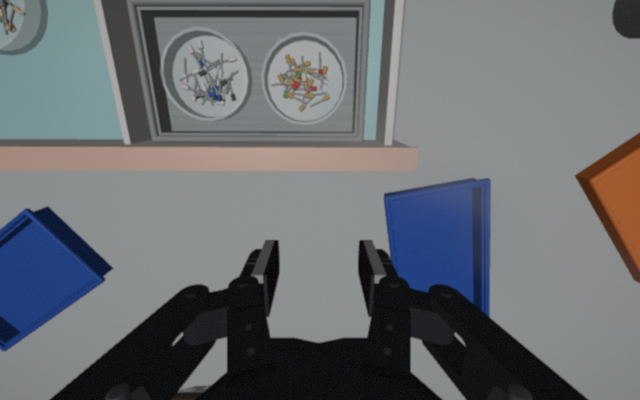

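The wrist view shows the tray's near rim tight and parallel to the drawer front (rows 133–140), dishes upright, and the outer top edge at row 170. I'll descend in front of it.

Call:
{"op": "drive_tool", "data": {"series": [{"travel":[0,0,-0.2],"angular":[0,0,0]},{"travel":[0,0,-0.4],"angular":[0,0,0]},{"travel":[0,0,-0.6],"angular":[0,0,0]},{"travel":[0,0,-0.8],"angular":[0,0,0]},{"travel":[0,0,-0.95],"angular":[0,0,0]},{"travel":[0,0,-1],"angular":[0,0,0]},{"travel":[0,0,-1],"angular":[0,0,0]}]}}

```text
clock: 14.0
eef_pos: [0.4105, -0.1594, 0.2233]
ee_rot: [-0.001, 1.0, -0.002, -0.002]
force: [0.5, 0.7, 0.3]
finger_gap: 0.531
grasp_force: 0.0
```

```bash
python3 - <<'E'
from h import *
c=pickle.load(open("pics/w5.pkl","rb"))
for u,v in((100,171),(350,171),(100,147),(350,147)): print(ray(c,u,v,.084).round(4))
for u,v in((136,140),(364,139)): print(ray(c,u,v,.049).round(4))
print(r.read_state()["qpos"])
E
```

```text
[0.4416 0.0099 0.084 ]
[ 0.4406 -0.1845  0.084 ]
[0.4601 0.0052 0.084 ]
[ 0.4591 -0.184   0.084 ]
[ 4.613e-01 -3.000e-04  4.900e-02]
[ 0.4611 -0.1999  0.049 ]
[-6.01640705e-01  8.89837319e-03  2.26077822e+00  4.66514261e-05
  8.75702878e-01  9.73775208e-01]
```

Call:
{"op": "drive_tool", "data": {"series": [{"travel":[0.05,0,0],"angular":[0,0,0]},{"travel":[0.1,0,0],"angular":[0,0,0]},{"travel":[0.13,0,0],"angular":[0,0,0]},{"travel":[0.15,0,0],"angular":[0,0,0]},{"travel":[0.16,0,0],"angular":[0,0,0]},{"travel":[0.17,0,0],"angular":[0,0,0]},{"travel":[0.18,0,0],"angular":[0,0,0]},{"travel":[0.19,0,0],"angular":[0,0,0]},{"travel":[0.2,0,0],"angular":[0,0,0]},{"travel":[0.21,0,0],"angular":[0,0,0]},{"travel":[0.22,0,0],"angular":[0,0,0]},{"travel":[0.23,0,0],"angular":[0,0,0]},{"travel":[0.24,0,0],"angular":[0,0,0]},{"travel":[0.26,0,0],"angular":[0,0,0]},{"travel":[0.28,0,0],"angular":[0,0,0]}]}}

```text
clock: 15.25
eef_pos: [0.4382, -0.1598, 0.2246]
ee_rot: [-0.0, 1.0, -0.003, -0.001]
force: [-3.6, -0.0, 1.7]
finger_gap: 0.527
grasp_force: 1.8
```

Call:
{"op": "drive_tool", "data": {"series": [{"travel":[0.02,0,0],"angular":[0,0,0]},{"travel":[0.05,0,0],"angular":[0,0,0]},{"travel":[0.08,0,0],"angular":[0,0,0]},{"travel":[0.12,0,0],"angular":[0,0,0]},{"travel":[0.16,0,0],"angular":[0,0,0]},{"travel":[0.2,0,0],"angular":[0,0,0]},{"travel":[0.24,0,0],"angular":[0,0,0]},{"travel":[0.28,0,0],"angular":[0,0,0]},{"travel":[0.32,0,0],"angular":[0,0,0]},{"travel":[0.36,0,0],"angular":[0,0,0]},{"travel":[0.4,0,0],"angular":[0,0,0]},{"travel":[0.44,0,0],"angular":[0,0,0]},{"travel":[0.48,0,0],"angular":[0,0,0]},{"travel":[0.52,0,0],"angular":[0,0,0]},{"travel":[0.56,0,0],"angular":[0,0,0]},{"travel":[0.6,0,0],"angular":[0,0,0]},{"travel":[0.64,0,0],"angular":[0,0,0]},{"travel":[0.67,0,0],"angular":[0,0,0]},{"travel":[0.7,0,0],"angular":[0,0,0]},{"travel":[0.72,0,0],"angular":[0,0,0]}]}}

```text
clock: 16.92
eef_pos: [0.5107, -0.1597, 0.2247]
ee_rot: [-0.0, 1.0, -0.003, 0.0]
force: [-4.5, -2.3, 0.4]
finger_gap: 0.524
grasp_force: 1.8
```

Call:
{"op": "drive_tool", "data": {"series": [{"travel":[0.02,0,0],"angular":[0,0,0]},{"travel":[0.05,0,0],"angular":[0,0,0]},{"travel":[0.08,0,0],"angular":[0,0,0]},{"travel":[0.12,0,0],"angular":[0,0,0]},{"travel":[0.16,0,0],"angular":[0,0,0]},{"travel":[0.2,0,0],"angular":[0,0,0]},{"travel":[0.24,0,0],"angular":[0,0,0]},{"travel":[0.28,0,0],"angular":[0,0,0]},{"travel":[0.32,0,0],"angular":[0,0,0]},{"travel":[0.36,0,0],"angular":[0,0,0]},{"travel":[0.4,0,0],"angular":[0,0,0]},{"travel":[0.44,0,0],"angular":[0,0,0]},{"travel":[0.48,0,0],"angular":[0,0,0]},{"travel":[0.52,0,0],"angular":[0,0,0]},{"travel":[0.56,0,0],"angular":[0,0,0]},{"travel":[0.6,0,0],"angular":[0,0,0]},{"travel":[0.64,0,0],"angular":[0,0,0]},{"travel":[0.67,0,0],"angular":[0,0,0]},{"travel":[0.7,0,0],"angular":[0,0,0]},{"travel":[0.72,0,0],"angular":[0,0,0]}]}}

```text
clock: 18.58
eef_pos: [0.5828, -0.1596, 0.2247]
ee_rot: [-0.0, 1.0, -0.003, 0.0]
force: [-4.2, -2.0, 2.0]
finger_gap: 0.527
grasp_force: 1.8
```

Call:
{"op": "drive_tool", "data": {"series": [{"travel":[0.02,0,0],"angular":[0,0,0]},{"travel":[0.05,0,0],"angular":[0,0,0]},{"travel":[0.08,0,0],"angular":[0,0,0]},{"travel":[0.12,0,0],"angular":[0,0,0]},{"travel":[0.16,0,0],"angular":[0,0,0]},{"travel":[0.2,0,0],"angular":[0,0,0]},{"travel":[0.24,0,0],"angular":[0,0,0]},{"travel":[0.28,0,0],"angular":[0,0,0]},{"travel":[0.32,0,0],"angular":[0,0,0]},{"travel":[0.36,0,0],"angular":[0,0,0]},{"travel":[0.4,0,0],"angular":[0,0,0]},{"travel":[0.44,0,0],"angular":[0,0,0]},{"travel":[0.47,0,0],"angular":[0,0,0]},{"travel":[0.5,0,0],"angular":[0,0,0]},{"travel":[0.52,0,0],"angular":[0,0,0]},{"travel":[0.54,0,0],"angular":[0,0,0]},{"travel":[0.56,0,0],"angular":[0,0,0]},{"travel":[0.57,0,0],"angular":[0,0,0]},{"travel":[0.58,0,0],"angular":[0,0,0]}]}}

```text
clock: 20.17
eef_pos: [0.6404, -0.1597, 0.2247]
ee_rot: [-0.0, 1.0, -0.003, -0.0]
force: [-3.3, -1.8, 1.0]
finger_gap: 0.532
grasp_force: 1.8
```

Call:
{"op": "drive_tool", "data": {"series": [{"travel":[0.01,0,0],"angular":[0,0,0]},{"travel":[0.02,0,0],"angular":[0,0,0]},{"travel":[0.03,0,0],"angular":[0,0,0]},{"travel":[0.04,0,0],"angular":[0,0,0]},{"travel":[0.05,0,0],"angular":[0,0,0]},{"travel":[0.06,0,0],"angular":[0,0,0]},{"travel":[0.07,0,0],"angular":[0,0,0]},{"travel":[0.08,0,0],"angular":[0,0,0]},{"travel":[0.09,0,0],"angular":[0,0,0]},{"travel":[0.1,0,0],"angular":[0,0,0]},{"travel":[0.11,0,0],"angular":[0,0,0]},{"travel":[0.12,0,0],"angular":[0,0,0]},{"travel":[0.13,0,0],"angular":[0,0,0]},{"travel":[0.14,0,0],"angular":[0,0,0]},{"travel":[0.15,0,0],"angular":[0,0,0]},{"travel":[0.16,0,0],"angular":[0,0,0]},{"travel":[0.17,0,0],"angular":[0,0,0]},{"travel":[0.18,0,0],"angular":[0,0,0]}]}}

```text
clock: 21.67
eef_pos: [0.6584, -0.1598, 0.2247]
ee_rot: [0.0, 1.0, -0.003, -0.0]
force: [-4.2, -1.5, 0.5]
finger_gap: 0.526
grasp_force: 1.8
```

Call:
{"op": "drive_tool", "data": {"series": [{"travel":[0.01,0,0],"angular":[0,0,0]},{"travel":[0.02,0,0],"angular":[0,0,0]},{"travel":[0.03,0,0],"angular":[0,0,0]}]}}

```text
clock: 21.92
eef_pos: [0.6614, -0.1598, 0.2247]
ee_rot: [0.0, 1.0, -0.003, 0.0]
force: [-3.6, -2.4, 1.4]
finger_gap: 0.525
grasp_force: 1.8
```

Call:
{"op": "drive_tool", "data": {"series": [{"travel":[0.01,0,0],"angular":[0,0,0]},{"travel":[0.02,0,0],"angular":[0,0,0]}]}}

```text
clock: 22.08
eef_pos: [0.6634, -0.1598, 0.2247]
ee_rot: [0.0, 1.0, -0.003, -0.0]
force: [-3.0, -2.6, 1.5]
finger_gap: 0.528
grasp_force: 1.8
```

Call:
{"op": "drive_tool", "data": {"series": [{"travel":[0.01,0,0],"angular":[0,0,0]},{"travel":[0.02,0,0],"angular":[0,0,0]}]}}

```text
clock: 22.25
eef_pos: [0.6655, -0.1598, 0.2247]
ee_rot: [0.0, 1.0, -0.003, 0.0]
force: [-3.9, -2.6, 1.2]
finger_gap: 0.533
grasp_force: 1.8
```

Call:
{"op": "drive_tool", "data": {"series": [{"travel":[0.01,0,0],"angular":[0,0,0]},{"travel":[0.02,0,0],"angular":[0,0,0]}]}}

```text
clock: 22.42
eef_pos: [0.6674, -0.1598, 0.2247]
ee_rot: [0.0, 1.0, -0.003, -0.0]
force: [-3.8, -2.7, 1.0]
finger_gap: 0.53
grasp_force: 1.8
```

Call:
{"op": "drive_tool", "data": {"series": [{"travel":[0.01,0,0],"angular":[0,0,0]},{"travel":[0.015,0,0],"angular":[0,0,0]}]}}

```text
clock: 22.58
eef_pos: [0.6684, -0.1599, 0.2247]
ee_rot: [-0.0, 1.0, -0.003, -0.002]
force: [-9.5, -2.8, 5.1]
finger_gap: 0.535
grasp_force: 4.5
```

Call:
{"op": "drive_tool", "data": {"series": [{"travel":[0.005,0,0],"angular":[0,0,0]},{"travel":[0.01,0,0],"angular":[0,0,0]},{"travel":[0.01,0,0],"angular":[0,0,0]},{"travel":[0.01,0,0],"angular":[0,0,0]},{"travel":[0.01,0,0],"angular":[0,0,0]},{"travel":[0.01,0,0],"angular":[0,0,0]}]}}

```text
clock: 23.08
eef_pos: [0.6688, -0.1599, 0.2247]
ee_rot: [-0.0, 1.0, -0.003, -0.003]
force: [-11.4, -3.5, 5.8]
finger_gap: 0.529
grasp_force: 5.4
```

The drawer is firmly shut, holding ~11 N at the stop. Backing off.

Call:
{"op": "drive_tool", "data": {"series": [{"travel":[-0.01,0,0],"angular":[0,0,0]},{"travel":[-0.03,0,0],"angular":[0,0,0]},{"travel":[-0.08,0,0],"angular":[0,0,0]},{"travel":[-0.2,0,0],"angular":[0,0,0]},{"travel":[-0.4,0,0],"angular":[0,0,0]},{"travel":[-0.6,0,0],"angular":[0,0,0]},{"travel":[-0.8,0,0],"angular":[0,0,0]},{"travel":[-1,0,0],"angular":[0,0,0]},{"travel":[-1,0,0],"angular":[0,0,0]}]}}

```text
clock: 23.83
eef_pos: [0.5675, -0.1588, 0.2239]
ee_rot: [-0.001, 1.0, -0.003, -0.001]
force: [0.8, -0.4, -0.6]
finger_gap: 0.528
grasp_force: 0.0
```

Call:
{"op": "drive_tool", "data": {"series": [{"travel":[-0.2,0,0.3],"angular":[0,0,0]},{"travel":[-0.4,0,0.6],"angular":[0,0,0]},{"travel":[-0.6,0,0.8],"angular":[0,0,0]},{"travel":[-0.6,0,1],"angular":[0,0,0]},{"travel":[-0.6,0,1],"angular":[0,0,0]}]}}

```text
clock: 24.25
eef_pos: [0.5113, -0.1601, 0.3303]
ee_rot: [0.002, 1.0, -0.003, 0.005]
force: [0.5, -0.2, 0.6]
finger_gap: 0.532
grasp_force: 0.0
```

```bash
python3 - <<'E'
from h import *
c=snap("scene","s6"); print(r.read_state()["force"])
E
```

```text
[0.37997906 0.76972662 0.39454129]
```

View pics/s6.png

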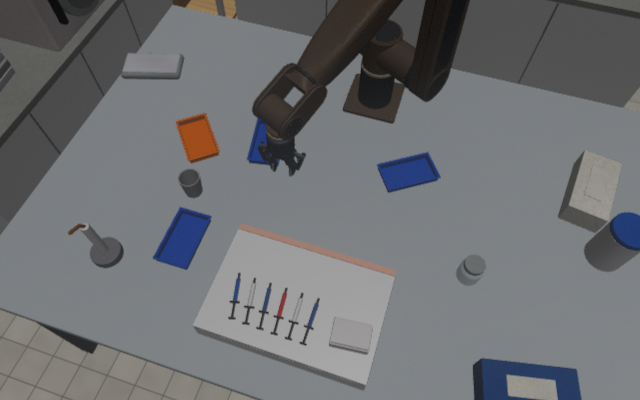

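The drawer is fully shut (peach edge against the cabinet from (240,232) to (393,271)), and the cup at (190,182) and jar at (473,268) are undisturbed. The arm is clear, so I'm handing in.

```bash
python3 -c "
from h import *
print(ticket.finish_job())"
```

```text
the job is handed in; nothing more can be done
None
```

The job is handed in, result not reported back: I drew the tray square against the drawer front, pressed it at about 11 N against the end stop for over 2 s, then pushed the drawer gently shut; the lone dish, jar and cup were not touched.

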